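# Wind the scroll chuck tight on a moulded plug and prove the grip

### The job

The cream plug stands loose, mouth down, in the open three-jaw chuck. Push the arms of the chuck's ring round clockwise (it takes more than a full turn) until all three jaws bite and the arms push back clearly harder than while running free, without crushing the plug. Then prove that it holds: with the closed fingers bear sideways on the plug's upper part, push or pull, with force rising to about 15 N, and let go; leave it clamped, level and in the middle, and leave the other things on the bench alone.

Things in the scene. Friction and masses are not known exactly. Their poses are not given: they have to be found in the camera images.
- chuck: self-centring three-jaw scroll chuck, bolted flat to the bench; it cannot be shifted. Its origin is on its vertical axis at bench level, z up. Blue flange 164 mm across and 13 mm high; above it the turning ring (140 mm across, from 17 to 39 mm above the bench) and the fixed steel face, 128 mm across, 48 mm above the bench.
- chuck_ring (a joint): angle of the ring in rad, growing clockwise as seen from above, which closes the jaws (11 mm each a turn). Starts at 0 to 0.8; a little over one full turn brings the jaws to bite. Free, an arm takes a push of 3 to 4 N; no spring. At the bite the push rises within a few tenths of a rad: 7 to 10 N is a firm grip, over 15 N crushes. It stays where left and keeps its grip like a screw.
- bar_1 (a point): middle of the first of the ring's three arms, 95 mm from the axis, 28 mm above the bench; goes round with the ring. Arms: level steel bars 12 mm thick, 120 degrees apart, standing straight out of the ring, bare from 80 to 110 mm from the axis, a black ball 25 mm across at 122 mm. Closed fingers with tips about 20 mm above the bench push one sideways (the black hose beyond is 16 mm high).
- bar_2 (a point): the same point on the second arm
- bar_3 (a point): the same point on the third arm
- jaw_1: first of the three jaws, which slide in radial slots on the chuck's face; steel with a black plastic pad 15 mm wide, undercut to the plug's taper. The jaws' tops are 63 mm above the bench. The origin of each is on the chuck's axis at the height of the face when the ring is at 0, and moves with the jaw.
- jaw_2: the second jaw
- jaw_3: the third jaw
- cream_plug: cream moulded plug, a tapered cup 35 mm high, about 60 g, mouth down on the chuck's face: 61 mm across at the bottom, 41 mm at the top. Origin: centre of its top, 83 mm above the bench; its own z points down. Starts up to 7 mm out of the middle; the closing jaws centre it. Its upper 20 mm stand clear above the jaws (51 mm across at 68 mm above the bench): bear on it sideways there.
- plug_mid (a point): centre of the plug, half-way up, 65 mm above the bench
- spare_plug: another cream plug, standing by mouth up: 61 mm across, 28 mm high
- dust_brush: flat dusting brush with red handle, 221 mm long, lying by
- sanding_block: black rubber sanding block, 122 mm long, 35 mm high, lying by
There are look-alikes about, which are no part of the job. Leave any purple look-alike of the cream_plug alone.

How it is judged:
On the way, in this order (a step that is already met when the one before it is completed fails the run):
1. the chuck has been wound tight: all three jaws bite on the plug with over 12 N each, and it stands level on the face in the middle (contact force between each of jaw_1, jaw_2, jaw_3 and cream_plug above 12 N and horizontal distance between cream_plug and chuck below 0.003 m and angle between cream_plug's own z axis and vertical above 3.08 rad and z of cream_plug in the frame of chuck between 0.081 and 0.085 m), for 0.3 s.
2. the fingers, beside the plug, bear on it with over 10 N and it stays put (contact force between the fingers and cream_plug above 10 N and horizontal distance between the grasp point and cream_plug above 0.025 m and horizontal distance between cream_plug and chuck below 0.003 m and angle between cream_plug's own z axis and vertical above 3.08 rad and z of cream_plug in the frame of chuck between 0.081 and 0.085 m), for 0.2 s.
At the end, for the whole second after the job is handed in: The plug is still clamped by all three jaws (over 12 N each), within 3 mm of the chuck's axis, level within 0.06 rad, and down on the face (its top 81 to 85 mm above the bench) (all of step 1); the robot touches nothing.
It fails at once if a jaw crushes the plug (over 220 N) (contact force between any of jaw_1, jaw_2, jaw_3 and cream_plug above 220 N).
It fails at once if the fingers press on the plug with over 35 N (contact force between the fingers and cream_plug above 35 N).
It fails at once if the spare plug is shifted by more than 30 mm (distance of spare_plug from where it was at the start of the episode above 0.03 m).
It fails at once if the dust brush is shifted by more than 30 mm (distance of dust_brush from where it was at the start of the episode above 0.03 m).
It fails at once if the sanding block is shifted by more than 30 mm (distance of sanding_block from where it was at the start of the episode above 0.03 m).
It also fails if it takes over 72 s, if anything falls off the work surface, if the arm or the gripper's body presses on something with over 40 N, if the wrist force passes 120 N, or if a joint passes its speed limit or range.

### The arm

A 6-joint arm with a two-finger parallel gripper is mounted at the origin on the work surface; the furniture and walls round the work are solid. World frame = base frame: x ahead of the robot, y to its left, z up, the work surface at z = 0. Lengths are in m, angles in rad, forces in N, time in s.
With the tool pointing down it reaches from about 0.35 to 0.85 m from the base axis. Payload 8.1 kg.
Tool frame: the origin (TCP) lies between the finger pads; the fingertips stand 11 mm ahead of it and the grasp point (between the pads) lies 8 mm behind it (robot.tips_ahead is the distance from the TCP to the fingertips, in m); z points along the fingers, y is the line along which they close (so a half turn about z gives the same grasp; the last joint's range is limited). The gripper opens to 93 mm and grips with 3 to 60 N. Pads are 15 mm wide; open, the fingers measure 128 mm over their backs; the gripper's body (75 mm by 188 mm) begins 65 mm behind the grasp point.
Start: joints at [1.226, 0.13, 1.488, -0, 1.523, -0.085], TCP at [0.154, 0.58, 0.23] pointing down, gripper open.
Joint ranges: [-2.96, 2.96], [-0.89, 2.26], [0.02, 2.5], [-1.34, 4.48], [0, 2.73], [-2.66, 2.66]. Speed limits (rad/s): [2.39, 2.39, 2.79, 3.14, 3.14, 3.14].

### API

Orientations are given as a rotation vector (axis times angle).
In Python, from plant import robot gives the robot as it stands. The module is installed in compiled form; this text tells all that it offers.
- The arm moves only by the tool move_arm, never from a script. Its argument "deltas" is one flat list of numbers, 7 for each row, row after row: the shift along the tool's x, y, z in m, then the turn, a rotation vector about the tool's x, y, z in rad, then the opening, from 0 (shut) to 1 (fully open). A call has 1 to 12 rows; each row is the pose to reach, as a shift and turn from the pose commanded when the call began, along the tool's axes at that moment; what a row does not reach only later rows make up. A row lasts 1/8 s, in which the tool goes at most 62.5 mm and 10.7 degrees, less where a joint would pass 70% of its speed; a pose out of reach is approached as far as the arm can. A call with a gripper value outside its range is refused whole. The fingers move at their own pace and stop on an object; "squeeze" is the grip in N (left out, the last holds). Time passes only in rows, so rows that repeat a pose let the fingers close. It gives the time, the measured TCP pose, the force, the opening and the grip force at its end, in the units of the state.
- robot.read_state(): the state, without advancing time (a new reading comes with each control period).
- robot.read_camera(name): name is "scene" or "top" or "wrist"; returns (picture, depth): 420x560x3 uint8, red, green, blue; 420x560 float32, m along the optical axis (not along the pixel's ray), 0 where there is no reading.
- robot.camera_model(name): a dict with "K" (3x3 intrinsics, pixels), "R" (3x3) and "t" (3): a world point X has camera coordinates R X + t; the wrist camera has in their place "tool_from_camera" (4x4, takes a point from camera to tool coordinates, whose origin is the TCP and whose axes are the flange's). Camera axes: x right, y down, z forward; pixel columns grow to the right and rows downward; lengths in m; the calibration is good to about 2 mm. A picture is of the moment at which its call begins: read the wrist's pose just before it. camera_model takes no time and is no camera call.
- robot.close_job(): hands the job in; it is judged then, once.
Trained networks look in the newest picture that a camera, given by its name, has taken for a name from the list of things; names that differ only in an ending like _2 or _b are one class to them, and where a whole thing is asked for, a point or a joint stands for the part that bears it (a point fixed in the world has none). Each returns a list of dicts, best first, with "confidence" (0 to 1); they miss things now and then, are a little off and sometimes report something else, mostly with a low value. They report only what shows in the picture. A call takes as long as a camera call. They do not tell look-alikes from the thing itself.
- robot.recognise(camera, label): "uv" ([column, row] in pixels, amid what is visible of it).
The state is a dict: "t": time; "q": joint angles; "dq": joint speeds; "joint_torque": joint torques, N m; "tool_pos": TCP position; "orientation": TCP orientation; "force": force on the tool from outside, world axes, zero at the start; "wrist_torque": the same for the moment, N m; "opening": finger opening in m; "gripper_force": force on a finger pad.
Only numpy, scipy, OpenCV 4.12 (cv2) and the standard library are available. Lean on these libraries where they do the work, as an engineer would, in place of code of your own. Each camera call takes 0.05 s, during which the arm holds its last target. There are 200 camera calls.

## Working session

There is one attempt and no reset: what is moved stays moved. The work goes in short steps, Python scripts to look and compute and a tool call to move; the robot and the scene stay as the last step left them, time stands still between calls to the robot, and variables do not carry over. Pictures are saved under pics/ and viewed, at most 10 in all, crops included, and the job is handed in when it is done.

Besides the shell and the picture viewer there is one more tool, called after "Emit:" as a command line: name --argument value ..., lists and objects as JSON in quotes. move_arm: Moves the arm, as the interface text tells. Its arguments: {"type":"object","properties":{"deltas":{"type":"array","items":{"type":"number"}},"squeeze":{"type":"number"}},"required":["deltas"]}

```bash
mkdir -p pics; cat > h.py <<'E'
import numpy as np, cv2
from plant import robot
from scipy.spatial.transform import Rotation as Ro
def save(im,n): cv2.imwrite('pics/'+n,cv2.cvtColor(im,cv2.COLOR_RGB2BGR))
def world(m,uv,z):  # ray-plane
    K,R,t=map(np.array,(m['K'],m['R'],m['t']))
    d=R.T@np.linalg.inv(K)@[uv[0],uv[1],1]; c=-R.T@t
    return c+d*(z-c[2])/d[2]
def proj(m,X):
    p=np.array(m['K'])@(np.array(m['R'])@X+np.array(m['t'])); return p[:2]/p[2]
E
python3 - <<'E'
from h import *
for c in ['top','scene']:
    im,d=robot.read_camera(c); save(im,c+'0.png'); m=robot.camera_model(c)
    for l,z in [('chuck',.048),('bar_1',.028),('jaw_1',.063),('cream_plug',.083),('spare_plug',.028),('dust_brush',.01),('sanding_block',.035)]:
        for r in robot.recognise(c,l)[:5]:
            print(c,l,np.round(r['uv']),round(r['confidence'],2),world(m,r['uv'],z).round(3))
s=robot.read_state();print(s['t'],s['tool_pos'],s['orientation'],s['force'],robot.tips_ahead)
E
```

```text
top chuck [323. 234.] 0.65 [0.444 0.11  0.048]
top bar_1 [304. 214.] 0.6 [0.495 0.149 0.028]
top jaw_1 [320. 210.] 0.64 [0.498 0.115 0.063]
top jaw_1 [307. 248.] 0.62 [0.413 0.148 0.063]
top jaw_1 [347. 235.] 0.54 [0.439 0.056 0.063]
top cream_plug [240. 234.] 0.96 [0.446 0.297 0.083]
top cream_plug [202. 165.] 0.95 [0.604 0.379 0.083]
top cream_plug [325. 238.] 0.8 [0.433 0.108 0.083]
top spare_plug [241. 278.] 0.69 [0.35  0.299 0.028]
top dust_brush [250. 150.] 0.65 [0.659 0.276 0.01 ]
top dust_brush [326. 234.] 0.15 [0.447 0.099 0.01 ]
top sanding_block [392. 158.] 0.76 [ 0.623 -0.066  0.035]
top sanding_block [324. 234.] 0.25 [0.445 0.106 0.035]
scene chuck [257. 197.] 0.79 [0.468 0.128 0.048]
scene bar_1 [260. 205.] 0.98 [0.473 0.142 0.028]
scene jaw_1 [244. 199.] 0.64 [0.501 0.113 0.063]
scene jaw_1 [257. 209.] 0.63 [0.508 0.161 0.063]
scene jaw_1 [276. 187.] 0.37 [0.42  0.155 0.063]
scene jaw_1 [242. 175.] 0.37 [0.441 0.054 0.063]
scene cream_plug [298. 304.] 0.97 [0.665 0.408 0.083]
scene cream_plug [350. 340.] 0.83 [0.662 0.54  0.083]
scene cream_plug [254. 188.] 0.63 [0.47  0.121 0.083]
scene cream_plug [221. 154.] 0.63 [ 0.431 -0.03   0.083]
scene cream_plug [312. 242.] 0.59 [0.514 0.34  0.083]
scene dust_brush [252. 288.] 0.71 [0.672 0.277 0.01 ]
scene sanding_block [159. 208.] 0.62 [ 0.65  -0.067  0.035]
0.8 [0.15410211 0.57987759 0.2296589 ] [-4.06892854e-01 -3.11512697e+00 -3.21724677e-05] [0.10406771 0.56331734 0.12828536] 0.011
```

View pics/top0.png

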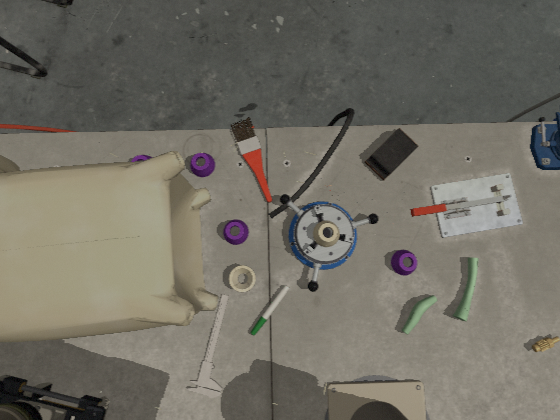

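View pics/scene0.png

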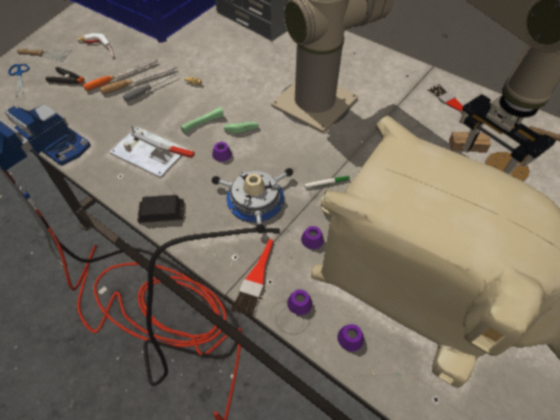

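The top view shows the chuck at about (323,235), with the cream plug in it at (327,233). The ring's balls are at (285,199), (373,219) and (313,286). These could be taken for the plug:
- Purple look-alikes at (202,164), (236,232), (403,262) and (140,160).
- The cream spare, mouth up, at (241,278).

I choose the cream one in the chuck.

```bash
python3 - <<'E'
from h import *
from scipy.optimize import least_squares
im,d=robot.read_camera('top'); m=robot.camera_model('top')
# refine balls: dark centroid
g=im.astype(int).max(2); B=[]
for u,v in [(285,199),(373,219),(313,286)]:
    for _ in range(4):
        yy,xx=np.mgrid[0:420,0:560]; k=((xx-u)**2+(yy-v)**2<64)&(g<50)
        u,v=xx[k].mean(),yy[k].mean()
    w=world(m,(u,v),.028+.004); B.append(w[:2]); print(u,v,k.sum(),w)
B=np.array(B)
f=lambda p:(B-[[p[0]+.122*np.cos(p[2]+a),p[1]+.122*np.sin(p[2]+a)] for a in (0,-2*np.pi/3,2*np.pi/3)]).ravel()
th=np.arctan2(*(B[0]-B.mean(0))[::-1]); r=least_squares(f,[*B.mean(0),th]); print(r.x,np.degrees(r.x[2]),r.fun.round(4))
hsv=cv2.cvtColor(im,cv2.COLOR_RGB2HSV)
k=((hsv[...,0]>98)&(hsv[...,0]<125)&(hsv[...,1]>120)); k[:, :270]=0;k[:,380:]=0;k[:190]=0;k[290:]=0
pts=np.argwhere(k)[:,::-1].astype(np.float32)
h=cv2.convexHull(pts)
W=np.array([world(m,p[0],.013)[:2] for p in h])
c,rad=cv2.minEnclosingCircle((W*1000).astype(np.float32)); print('flange',c,rad)
k=(hsv[...,0]>10)&(hsv[...,0]<32)&(hsv[...,1]>40)&(hsv[...,2]>120);k[:, :305]=0;k[:,350:]=0;k[:215]=0;k[255:]=0
ys,xs=np.nonzero(k);print('plug',xs.mean(),ys.mean(),k.sum(),world(m,(xs.mean(),ys.mean()),.075))
print('cam',-np.array(m['R']).T@m['t'])
K,R,t=map(np.array,(m['K'],m['R'],m['t']))
def dp(u,v):
    z=np.median(d[v-1:v+2,u-1:u+2]);return R.T@(np.linalg.inv(K)@[u,v,1]*z-t)
print('bench',dp(280,240),'edge of sofa',dp(205,200),dp(200,300))
c=cv2.resize(im[150:330,190:420],None,fx=3.4,fy=3.3,interpolation=cv2.INTER_CUBIC); save(c,'crop.png')
E
```

```text
284.0612244897959 200.8877551020408 98 [0.52600109 0.19568376 0.032     ]
372.92857142857144 218.38571428571427 70 [ 0.47934923 -0.01140296  0.032     ]
312.37179487179486 285.9230769230769 78 [0.32726083 0.13649023 0.032     ]
[0.44420371 0.10692367 0.81269267] 46.563860222582534 [-0.0021  0.0002  0.0004 -0.0014  0.0017  0.0012]
flange (460.3184814453125, 121.8363037109375) 100.89784240722656
plug 329.1390977443609 233.3045112781955 266 [0.44267246 0.098531   0.075     ]
cam [0.3524292  0.22193874 1.00789584]
bench [ 4.36784929e-01  2.07188399e-01 -3.96252104e-04] edge of sofa [0.53075252 0.37989732 0.04203051] [0.30379007 0.38792367 0.05889163]
```

View pics/crop.png

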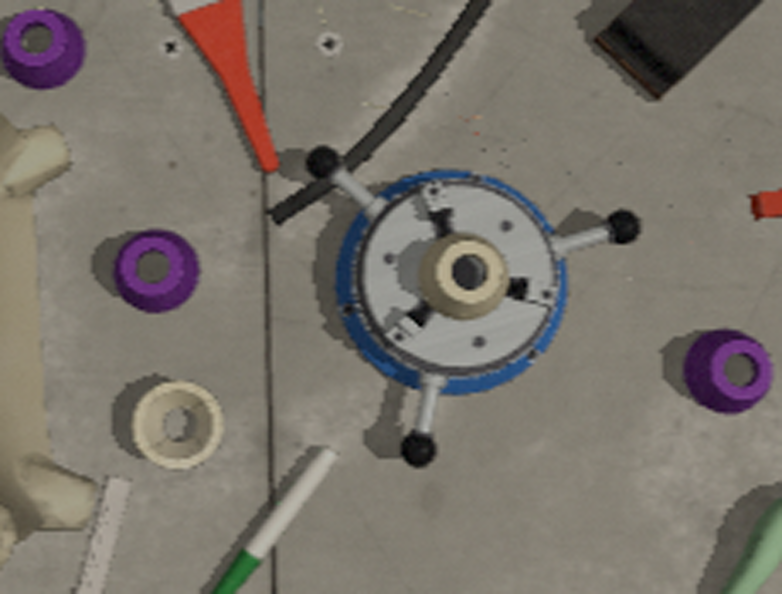

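The crop confirms it: the cream plug stands mouth down in the chuck, at crop pixel (467,272). The arms are at 46.6°, −73.4° and 166.6°, and the axis is at about (0.444, 0.107). I'll push each arm in turn through the right/far sector, then go back for the next one.

```bash
cat >> h.py <<'E'
C=np.array([.4442,.1069])
def pol(phi,z,r=.095): # finger at polar angle phi (deg) with tool y tangential
    return [C[0]+r*np.cos(np.radians(phi)),C[1]+r*np.sin(np.radians(phi)),z,phi+90]
def rows(T,op=0):
    s=robot.read_state(); R=Ro.from_rotvec(s['orientation']).as_matrix(); h0=np.degrees(np.arctan2(R[1,1],R[0,1]))
    print('t',round(s['t'],2),'pos',np.round(s['tool_pos'],4),'h',h0.round(1),'tilt z',R[:,2].round(4),'F',np.round(s['force'],1),'q',np.round(s['q'],2))
    out=[]
    for x,y,z,h in T:
        d=R.T@(np.array([x,y,z])-s['tool_pos']); w=np.radians((h0-h+180)%360-180)
        out.append(','.join(f'{v:g}' for v in [*d.round(4),0,0,round(w,3),op]))
    print(',\n'.join(out))
E
python3 - <<'E'
from h import *
im,d=robot.read_camera('top'); m=robot.camera_model('top'); K,R,t=map(np.array,(m['K'],m['R'],m['t']))
yy,xx=np.mgrid[0:420:2,0:560:2]; z=d[::2,::2]
P=(np.linalg.inv(K)@np.stack([xx.ravel(),yy.ravel(),np.ones(xx.size)])*z.ravel()).T; P=(P-t)@R; P=P[z.ravel()>0]
for y in np.arange(.25,.75,.05): print(round(y,2),[round(float(P[(abs(P[:,0]-x)<.025)&(abs(P[:,1]-y)<.025)][:,2].max(initial=-1)),2) for x in np.arange(.15,.65,.05)])
rows([[.154,.58,.40,75],[.30,.30,.40,110],pol(68,.30),pol(68,.1),pol(68,.031)])
E
```

```text
0.25 [0.0, 0.01, 0.02, 0.02, 0.03, 0.0, 0.0, 0.02, 0.01, 0.02]
0.3 [0.0, 0.0, 0.01, 0.03, 0.03, 0.03, 0.04, 0.03, 0.0, 0.01]
0.35 [0.01, 0.01, 0.01, 0.34, 0.02, 0.0, 0.04, 0.01, 0.33, 0.04]
0.4 [0.01, 0.01, 0.28, 0.34, 0.34, 0.34, 0.34, 0.34, 0.34, 0.04]
0.45 [0.0, 0.01, 0.3, 0.34, 0.34, 0.34, 0.34, 0.34, 0.34, 0.0]
0.5 [0.35, 0.33, 0.31, 0.34, 0.35, 0.35, 0.35, 0.35, 0.33, -1.0]
0.55 [0.4, 0.46, 0.32, 0.35, 0.35, 0.35, 0.35, 0.35, 0.33, -1.0]
0.6 [0.29, 0.43, 0.33, 0.35, 0.35, 0.35, 0.35, 0.35, 0.33, -1.0]
0.65 [0.33, 0.35, 0.33, 0.35, 0.35, 0.35, 0.35, 0.35, 0.33, -1.0]
0.7 [0.0, 0.0, 0.29, -1.0, -1.0, -1.0, -1.0, -1.0, 0.32, 0.27]
t 0.9 pos [0.1541 0.5799 0.2297] h 75.1 tilt z [ 0.e+00  1.e-04 -1.e+00] F [0.7 0.2 0.2] q [ 1.23  0.13  1.49 -0.    1.52 -0.09]
0.0001,0.0001,-0.1703,0,0,0.002,0,
-0.2129,-0.233,-0.1703,0,0,-0.609,0,
-0.4136,-0.2883,-0.0703,0,0,-1.447,0,
-0.4136,-0.2883,0.1297,0,0,-1.447,0,
-0.4136,-0.2883,0.1987,0,0,-1.447,0
```

Emit:
move_arm --deltas '[0,0,-0.06,0,0,0,0,0,0,-0.12,0,0,0,0,0,0,-0.17,0,0,0,0,-0.02,-0.06,-0.17,0,0,0,0,-0.05,-0.11,-0.17,0,0,-0.1,0,-0.09,-0.15,-0.17,0,0,-0.25,0,-0.13,-0.19,-0.17,0,0,-0.4,0,-0.17,-0.21,-0.17,0,0,-0.5,0,-0.213,-0.233,-0.17,0,0,-0.65,0,-0.26,-0.25,-0.17,0,0,-0.8,0,-0.31,-0.26,-0.17,0,0,-0.95,0,-0.35,-0.27,-0.17,0,0,-1.1,0]' --squeeze 10

```text
t: 2.4
tool_pos: [0.4245, 0.2277, 0.3997]
orientation: [-1.287, 2.865, -0.0]
force: [0.7, 0.2, 0.4]
opening: 0.0007
gripper_force: 0.0
```

```bash
python3 - <<'E'
from h import *
rows([pol(68,.40),pol(68,.25),pol(68,.1)])
E
```

```text
t 2.4 pos [0.4245 0.2277 0.3997] h 138.4 tilt z [ 5.e-04  2.e-04 -1.e+00] F [0.7 0.2 0.4] q [ 0.39 -0.19  1.5  -0.    1.84 -2.03]
-0.0123,-0.0631,-0.0002,0,0,-0.343,0,
-0.0122,-0.0631,0.1498,0,0,-0.343,0,
-0.0121,-0.063,0.2998,0,0,-0.343,0
```

Emit:
move_arm --deltas '[-0.012,-0.04,0,0,0,-0.17,0,-0.012,-0.063,0.03,0,0,-0.343,0,-0.012,-0.063,0.09,0,0,-0.343,0,-0.012,-0.063,0.15,0,0,-0.343,0,-0.012,-0.063,0.2,0,0,-0.343,0,-0.012,-0.063,0.25,0,0,-0.343,0,-0.012,-0.063,0.29,0,0,-0.343,0,-0.012,-0.063,0.29,0,0,-0.343,0]'

```text
t: 3.4
tool_pos: [0.475, 0.1951, 0.1062]
orientation: [1.748, -2.602, -0.003]
force: [0.1, -0.0, -0.5]
opening: 0.0004
gripper_force: 0.0
```

```bash
python3 - <<'E'
from h import *
im,d=robot.read_camera('wrist'); save(im,'w1.png')
rows([pol(68,.06),pol(68,.031)]+[pol(68-k,.031) for k in (3,8,14,20,27,34,41,48,55)])
E
```

```text
t 3.45 pos [0.477  0.1956 0.109 ] h 157.8 tilt z [-2.7e-03 -8.0e-04 -1.0e+00] F [-1.  -0.2  0.1] q [ 0.29 -0.    1.85 -0.    1.29 -2.46]
-0.0006,-0.003,0.049,0,0,-0.004,0,
-0.0006,-0.003,0.078,0,0,-0.004,0,
-0.0005,-0.008,0.078,0,0,0.049,0,
0.0003,-0.0163,0.078,0,0,0.136,0,
0.0021,-0.026,0.0779,0,0,0.241,0,
0.005,-0.0355,0.0779,0,0,0.345,0,
0.0096,-0.0462,0.0779,0,0,0.468,0,
0.0154,-0.0562,0.0779,0,0,0.59,0,
0.0225,-0.0654,0.0779,0,0,0.712,0,
0.0306,-0.0737,0.0779,0,0,0.834,0,
0.0396,-0.081,0.0779,0,0,0.956,0
```

View pics/w1.png

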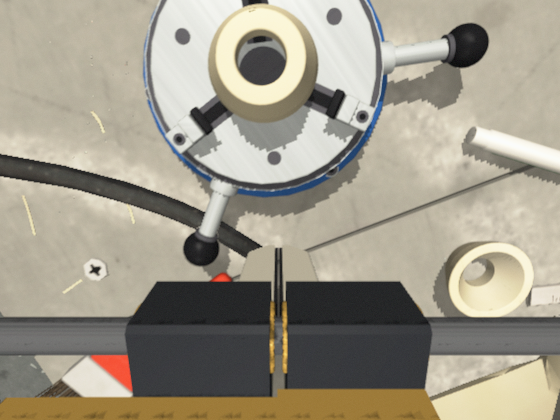

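The wrist view shows the shut fingers (278,270) beside the first arm (ball at 200,248), with the hose running below them. The plug is in the open jaws at (262,60). I'll descend and push.

Emit:
move_arm --deltas '[-0.0006,-0.003,0.049,0,0,0,0,-0.0006,-0.003,0.078,0,0,0,0,-0.0006,-0.003,0.078,0,0,0,0,-0.0005,-0.008,0.078,0,0,0.049,0,0.0003,-0.0163,0.078,0,0,0.136,0,0.002,-0.026,0.078,0,0,0.241,0,0.005,-0.0355,0.078,0,0,0.345,0,0.0096,-0.046,0.078,0,0,0.468,0,0.0154,-0.056,0.078,0,0,0.59,0,0.0225,-0.0654,0.078,0,0,0.712,0]'

```text
t: 4.7
tool_pos: [0.5331, 0.1516, 0.0361]
orientation: [-0.726, 3.05, 0.002]
force: [-1.8, 3.4, 1.2]
opening: 0.0005
gripper_force: 1.7
```

```bash
python3 - <<'E'
from h import *
rows([pol(27-8*k,.031) for k in range(1,12)])
E
```

```text
t 4.7 pos [0.5331 0.1516 0.0361] h 116.8 tilt z [ 0.0058  0.0024 -1.    ] F [-1.8  3.4  1.2] q [ 0.18  0.18  1.8   0.    1.15 -1.86]
0.0054,-0.0127,0.005,0,0,0.136,0,
0.0081,-0.0256,0.005,0,0,0.276,0,
0.0126,-0.0381,0.005,0,0,0.415,0,
0.0188,-0.0498,0.005,0,0,0.555,0,
0.0266,-0.0606,0.0049,0,0,0.694,0,
0.0357,-0.0702,0.0049,0,0,0.834,0,
0.0461,-0.0784,0.0048,0,0,0.974,0,
0.0576,-0.085,0.0047,0,0,1.113,0,
0.0699,-0.09,0.0047,0,0,1.253,0,
0.0827,-0.0933,0.0046,0,0,1.393,0,
0.0959,-0.0947,0.0045,0,0,1.532,0
```

```bash
cat >> h.py <<'E'
def rel(a0,z0,L,r0=.095):
    """rows from commanded pol(a0,z0) to list of (phi,z[,r])"""
    s=robot.read_state(); x,y=np.array(s['tool_pos'][:2])-C
    F=np.array(s['force']); a=np.arctan2(y,x)
    print('t',round(s['t'],2),'phi',np.degrees(a).round(1),'r',np.hypot(x,y).round(4),'z',round(s['tool_pos'][2],4),'Ftan(ccw)',(F[:2]@[-np.sin(a),np.cos(a)]).round(2),'Frad',(F[:2]@[np.cos(a),np.sin(a)]).round(2),'q6',round(s['q'][5],2))
    p0=np.array(pol(a0,z0,r0)); h=np.radians(a0+90)
    R=np.array([[np.sin(h),np.cos(h),0],[-np.cos(h),np.sin(h),0],[0,0,-1]])
    # tool y=(cos h,sin h,0), z down, x = y cross z
    R[:,0]=np.cross(R[:,1],R[:,2]); out=[]
    for q in L:
        p=np.array(pol(*q)); d=R.T@(p[:3]-p0[:3])
        out.append(','.join(f'{v:g}' for v in [*d.round(4),0,0,round(np.radians(a0-q[0]),3),0]))
    print(',\n'.join(out))
E
python3 - <<'E'
from h import *
rel(27.2,.0315,[(27-7*k,.031) for k in range(1,13)])
E
```

```text
t 4.7 phi 26.7 r 0.0995 z 0.0361 Ftan(ccw) 3.84 Frad -0.14 q6 -1.86
0.0007,-0.0119,0.0005,0,0,0.126,0,
0.0029,-0.0233,0.0005,0,0,0.248,0,
0.0064,-0.0344,0.0005,0,0,0.37,0,
0.0113,-0.0449,0.0005,0,0,0.492,0,
0.0174,-0.0548,0.0005,0,0,0.614,0,
0.0246,-0.0638,0.0005,0,0,0.737,0,
0.0329,-0.0719,0.0005,0,0,0.859,0,
0.0422,-0.0789,0.0005,0,0,0.981,0,
0.0522,-0.0848,0.0005,0,0,1.103,0,
0.0628,-0.0894,0.0005,0,0,1.225,0,
0.074,-0.0926,0.0005,0,0,1.347,0,
0.0854,-0.0945,0.0005,0,0,1.47,0
```

Emit:
move_arm --deltas '[0.0007,-0.012,0.001,0,0,0.126,0,0.003,-0.0233,0.001,0,0,0.248,0,0.0064,-0.0344,0.001,0,0,0.37,0,0.0113,-0.0449,0.001,0,0,0.492,0,0.0174,-0.0548,0.001,0,0,0.614,0,0.0246,-0.0638,0.001,0,0,0.737,0,0.0329,-0.0719,0.001,0,0,0.859,0,0.0422,-0.0789,0.001,0,0,0.981,0,0.0522,-0.0848,0.001,0,0,1.103,0,0.0628,-0.0894,0.001,0,0,1.225,0,0.074,-0.0926,0.001,0,0,1.347,0,0.0854,-0.0945,0.001,0,0,1.47,0]'

```text
t: 6.2
tool_pos: [0.5022, 0.0266, 0.0364]
orientation: [1.505, 2.746, 0.007]
force: [5.5, -1.0, 3.7]
opening: 0.0006
gripper_force: 2.8
```

```bash
python3 - <<'E'
from h import *
rel(-57,.031,[(-54,.04),(-54,.085)]+[(-54+10*k,.085) for k in range(1,11)])
print(); rel(46,.085,[(56,.085),(66,.085),(68,.06),(68,.031),(68,.031),(63,.031),(56,.031),(49,.031),(42,.031),(35,.031),(28,.031),(21,.031)])
print(); rel(21,.031,[(21-6.5*k,.031) for k in range(1,13)])
E
```

```text
t 6.2 phi -54.2 r 0.0991 z 0.0364 Ftan(ccw) 3.89 Frad 3.99 q6 -0.62
0.0001,0.005,-0.009,0,0,-0.052,0,
0.0001,0.005,-0.054,0,0,-0.052,0,
0.0024,0.0214,-0.054,0,0,-0.227,0,
0.0076,0.0371,-0.054,0,0,-0.401,0,
0.0153,0.0517,-0.054,0,0,-0.576,0,
0.0255,0.0648,-0.054,0,0,-0.75,0,
0.0378,0.0759,-0.054,0,0,-0.925,0,
0.0519,0.0846,-0.054,0,0,-1.1,0,
0.0672,0.0908,-0.054,0,0,-1.274,0,
0.0834,0.0943,-0.054,0,0,-1.449,0,
0.1,0.0949,-0.054,0,0,-1.623,0,
0.1164,0.0926,-0.054,0,0,-1.798,0

t 6.2 phi -54.2 r 0.0991 z 0.0364 Ftan(ccw) 3.89 Frad 3.99 q6 -0.62
0.0014,0.0165,0,0,0,-0.175,0,
0.0057,0.0325,0,0,0,-0.349,0,
0.0069,0.0356,0.025,0,0,-0.384,0,
0.0069,0.0356,0.054,0,0,-0.384,0,
0.0069,0.0356,0.054,0,0,-0.384,0,
0.0042,0.0278,0.054,0,0,-0.297,0,
0.0014,0.0165,0.054,0,0,-0.175,0,
0.0001,0.005,0.054,0,0,-0.052,0,
0.0002,-0.0066,0.054,0,0,0.07,0,
0.0017,-0.0181,0.054,0,0,0.192,0,
0.0046,-0.0294,0.054,0,0,0.314,0,
0.0089,-0.0401,0.054,0,0,0.436,0

t 6.2 phi -54.2 r 0.0991 z 0.0364 Ftan(ccw) 3.89 Frad 3.99 q6 -0.62
0.0006,-0.0108,0,0,0,0.113,0,
0.0024,-0.0214,0,0,0,0.227,0,
0.0054,-0.0317,0,0,0,0.34,0,
0.0096,-0.0416,0,0,0,0.454,0,
0.0149,-0.051,0,0,0,0.567,0,
0.0212,-0.0598,0,0,0,0.681,0,
0.0284,-0.0678,0,0,0,0.794,0,
0.0365,-0.0749,0,0,0,0.908,0,
0.0454,-0.081,0,0,0,1.021,0,
0.0549,-0.0861,0,0,0,1.134,0,
0.0649,-0.0901,0,0,0,1.248,0,
0.0752,-0.0929,0,0,0,1.361,0
```

Emit:
move_arm --deltas '[0,0.005,-0.009,0,0,-0.052,0,0,0.005,-0.054,0,0,-0.052,0,0.0024,0.0214,-0.054,0,0,-0.227,0,0.0076,0.037,-0.054,0,0,-0.4,0,0.0153,0.052,-0.054,0,0,-0.576,0,0.0255,0.065,-0.054,0,0,-0.75,0,0.038,0.076,-0.054,0,0,-0.925,0,0.052,0.0846,-0.054,0,0,-1.1,0,0.067,0.091,-0.054,0,0,-1.274,0,0.0834,0.0943,-0.054,0,0,-1.449,0,0.1,0.095,-0.054,0,0,-1.623,0,0.1164,0.0926,-0.054,0,0,-1.798,0]'

```text
t: 7.7
tool_pos: [0.5137, 0.1765, 0.0888]
orientation: [-1.229, 2.886, -0.001]
force: [0.1, -0.1, -0.5]
opening: 0.0005
gripper_force: 0.0
```

Emit:
move_arm --deltas '[0.0014,0.0165,0,0,0,-0.175,0,0.0057,0.0325,0,0,0,-0.349,0,0.0069,0.0356,0,0,0,-0.384,0,0.0069,0.0356,0,0,0,-0.384,0,0.0069,0.0356,0,0,0,-0.384,0]'

```text
t: 8.32
tool_pos: [0.4823, 0.1951, 0.0856]
orientation: [-1.748, 2.609, -0.001]
force: [0.0, -0.5, 0.2]
opening: 0.0004
gripper_force: 0.0
```

```bash
python3 - <<'E'
from h import *
rel(68,.085,[])
s=robot.read_state();print(s['tool_pos'],s['dq'].round(3) if hasattr(s['dq'],'round') else s['dq'])
im,d=robot.read_camera('top'); m=robot.camera_model('top');g=im.astype(int).max(2)
yy,xx=np.mgrid[0:420,0:560]
k=(g<45)
n,l,st,c=cv2.connectedComponentsWithStats(k.astype(np.uint8))
for i in range(1,n):
    w=world(m,c[i],.031)[:2]-C; r=np.hypot(*w)
    if st[i,4]>25 and r<.17: print(st[i,4],c[i].round(1),'r',r.round(3),'ang',np.degrees(np.arctan2(w[1],w[0])).round(1))
rows([pol(68,.085)])
E
```

```text
t 8.32 phi 66.6 r 0.0961 z 0.0856 Ftan(ccw) -0.23 Frad -0.43 q6 -2.47

[0.48229514 0.19510827 0.08558577] [-0.001  0.008  0.008 -0.    -0.004 -0.008]
38 [371.1 210.6] r 0.127 ang -64.9
70 [320. 287.] r 0.12 ang 174.2
t 8.38 pos [0.482  0.195  0.0852] h 157.7 tilt z [ 9.e-04  1.e-04 -1.e+00] F [ 0.  -0.5  1. ] q [ 0.29  0.03  1.86 -0.    1.24 -2.47]
0.0009,0.0021,0.0002,0,0,-0.006,0
```

```bash
cat >> h.py <<'E'
def P(phi,z=.030,r=.095,hmax=157.7):
    p=pol(phi,z,r); p[3]=min(p[3],hmax); return p
def chain(p0,L,per=12):
    p0=np.array(p0,float)
    for i in range(0,len(L),per):
        h=np.radians(p0[3]); Y=np.array([np.cos(h),np.sin(h),0]); Z=np.array([0,0,-1.]); R=np.c_[np.cross(Y,Z),Y,Z]
        out=[]
        for q in L[i:i+per]:
            q=np.array(q); d=R.T@(q[:3]-p0[:3]); out.append(', '.join(f'{v:g}' for v in [*d.round(3 if 0 else 4),0,0,round(np.radians(p0[3]-q[3]),2),0]))
        print('['+',\n '.join(out)+']'); p0=np.array(L[i+per-1 if i+per<=len(L) else -1])
def stat():
    s=robot.read_state(); x,y=np.array(s['tool_pos'][:2])-C; F=np.array(s['force']); a=np.arctan2(y,x)
    print('t',round(s['t'],2),'phi',np.degrees(a).round(1),'r',np.hypot(x,y).round(4),'z',round(s['tool_pos'][2],4),'Ftan(ccw)',(F[:2]@[-np.sin(a),np.cos(a)]).round(2),'Frad',(F[:2]@[np.cos(a),np.sin(a)]).round(2),'Fz',round(F[2],1),'q6',round(s['q'][5],2))
E
python3 - <<'E'
from h import *
chain([.482,.195,.0852,157.7],[P(77,.085),P(77,.085),P(77,.055),P(77),P(77),P(74),P(69),P(63),P(56),P(49),P(42),P(35)]+[P(35-7*k) for k in range(1,13)])
E
```

```text
[0.0021, 0.0169, 0.0002, 0, 0, 0, 0,
 0.0021, 0.0169, 0.0002, 0, 0, 0, 0,
 0.0021, 0.0169, 0.0302, 0, 0, 0, 0,
 0.0021, 0.0169, 0.0552, 0, 0, 0, 0,
 0.0021, 0.0169, 0.0552, 0, 0, 0, 0,
 0.0014, 0.012, 0.0552, 0, 0, 0, 0,
 0.0009, 0.0037, 0.0552, 0, 0, 0, 0,
 0.0012, -0.0062, 0.0552, 0, 0, 0.08, 0,
 0.0028, -0.0177, 0.0552, 0, 0, 0.2, 0,
 0.0059, -0.0289, 0.0552, 0, 0, 0.33, 0,
 0.0103, -0.0397, 0.0552, 0, 0, 0.45, 0,
 0.0159, -0.0498, 0.0552, 0, 0, 0.57, 0]
[0.0007, -0.0116, 0, 0, 0, 0.12, 0,
 0.0028, -0.023, 0, 0, 0, 0.24, 0,
 0.0063, -0.034, 0, 0, 0, 0.37, 0,
 0.0111, -0.0446, 0, 0, 0, 0.49, 0,
 0.0172, -0.0545, 0, 0, 0, 0.61, 0,
 0.0244, -0.0636, 0, 0, 0, 0.73, 0,
 0.0327, -0.0717, 0, 0, 0, 0.86, 0,
 0.0419, -0.0788, 0, 0, 0, 0.98, 0,
 0.0519, -0.0846, 0, 0, 0, 1.1, 0,
 0.0625, -0.0893, 0, 0, 0, 1.22, 0,
 0.0736, -0.0926, 0, 0, 0, 1.34, 0,
 0.0851, -0.0945, 0, 0, 0, 1.47, 0]
```

Emit:
move_arm --deltas '[0.002,0.017,0,0,0,0,0,0.002,0.017,0,0,0,0,0,0.002,0.017,0.03,0,0,0,0,0.002,0.017,0.055,0,0,0,0,0.002,0.017,0.055,0,0,0,0,0.0014,0.012,0.055,0,0,0,0,0.001,0.004,0.055,0,0,0,0,0.0012,-0.006,0.055,0,0,0.08,0,0.0028,-0.0177,0.055,0,0,0.2,0,0.006,-0.029,0.055,0,0,0.33,0,0.0103,-0.04,0.055,0,0,0.45,0,0.016,-0.05,0.055,0,0,0.57,0]'

```text
t: 9.88
tool_pos: [0.5235, 0.1622, 0.0311]
orientation: [-0.941, 2.994, 0.002]
force: [0.1, 4.2, 0.1]
opening: 0.0008
gripper_force: 1.9
```

```bash
python3 -c "
from h import *
stat()"
```

```text
t 9.88 phi 34.9 r 0.0967 z 0.0311 Ftan(ccw) 3.37 Frad 2.49 Fz 0.1 q6 -1.97
```

Emit:
move_arm --deltas '[0.0007,-0.0116,0,0,0,0.12,0,0.0028,-0.023,0,0,0,0.24,0,0.0063,-0.034,0,0,0,0.37,0,0.011,-0.0446,0,0,0,0.49,0,0.017,-0.0545,0,0,0,0.61,0,0.0244,-0.0636,0,0,0,0.73,0,0.0327,-0.0717,0,0,0,0.86,0,0.042,-0.0788,0,0,0,0.98,0,0.052,-0.0846,0,0,0,1.1,0,0.0625,-0.0893,0,0,0,1.22,0,0.0736,-0.0926,0,0,0,1.34,0,0.085,-0.0945,0,0,0,1.47,0]'

```text
t: 11.38
tool_pos: [0.5094, 0.0347, 0.0319]
orientation: [1.309, 2.85, 0.004]
force: [3.4, 1.7, 0.6]
opening: 0.0001
gripper_force: 2.0
```

```bash
python3 - <<'E'
from h import *
stat()
chain(P(-49),[P(-56),P(-63),P(-60,.04),P(-58,.085)]+[P(-58+10*k,.085) for k in range(1,9)]+[P(22+10*k,.085) for k in range(1,6)]+[P(77,.085)]*2)
E
```

```text
t 11.38 phi -47.9 r 0.0973 z 0.0319 Ftan(ccw) 3.62 Frad 1.0 Fz 0.6 q6 -0.74
[0.0007, -0.0116, 0, 0, 0, 0.12, 0,
 0.0028, -0.023, 0, 0, 0, 0.24, 0,
 0.0017, -0.0181, -0.01, 0, 0, 0.19, 0,
 0.0012, -0.0149, -0.055, 0, 0, 0.16, 0,
 0, 0.0017, -0.055, 0, 0, -0.02, 0,
 0.0017, 0.0181, -0.055, 0, 0, -0.19, 0,
 0.0063, 0.034, -0.055, 0, 0, -0.37, 0,
 0.0136, 0.0489, -0.055, 0, 0, -0.54, 0,
 0.0233, 0.0623, -0.055, 0, 0, -0.72, 0,
 0.0352, 0.0738, -0.055, 0, 0, -0.89, 0,
 0.0489, 0.0831, -0.055, 0, 0, -1.06, 0,
 0.0641, 0.0898, -0.055, 0, 0, -1.24, 0]
[0.0014, 0.0165, 0, 0, 0, -0.17, 0,
 0.0057, 0.0325, 0, 0, 0, -0.35, 0,
 0.0127, 0.0475, 0, 0, 0, -0.52, 0,
 0.0222, 0.0611, 0, 0, 0, -0.7, 0,
 0.0339, 0.0728, 0, 0, 0, -0.8, 0,
 0.0405, 0.0778, 0, 0, 0, -0.8, 0,
 0.0405, 0.0778, 0, 0, 0, -0.8, 0]
```

Emit:
move_arm --deltas '[0.0007,-0.0116,0,0,0,0.12,0,0.0028,-0.023,0,0,0,0.24,0,0.0017,-0.018,-0.01,0,0,0.19,0,0.0012,-0.015,-0.055,0,0,0.16,0,0,0.0017,-0.055,0,0,-0.02,0,0.0017,0.018,-0.055,0,0,-0.19,0,0.0063,0.034,-0.055,0,0,-0.37,0,0.0136,0.049,-0.055,0,0,-0.54,0,0.0233,0.0623,-0.055,0,0,-0.72,0,0.0352,0.0738,-0.055,0,0,-0.89,0,0.049,0.083,-0.055,0,0,-1.06,0,0.064,0.09,-0.055,0,0,-1.24,0]'

```text
t: 12.88
tool_pos: [0.5338, 0.143, 0.0859]
orientation: [-0.606, 3.08, -0.0]
force: [1.1, 0.5, -0.3]
opening: 0.0004
gripper_force: 0.0
```

Emit:
move_arm --deltas '[0.0014,0.0165,0,0,0,-0.17,0,0.0057,0.0325,0,0,0,-0.35,0,0.0127,0.0475,0,0,0,-0.52,0,0.022,0.061,0,0,0,-0.7,0,0.034,0.073,0,0,0,-0.8,0,0.04,0.078,0,0,0,-0.8,0,0.04,0.078,0,0,0,-0.8,0,0.04,0.078,0,0,0,-0.8,0]'

```text
t: 13.88
tool_pos: [0.467, 0.1999, 0.085]
orientation: [-1.749, 2.608, -0.001]
force: [1.0, -0.3, 0.0]
opening: 0.0003
gripper_force: 0.0
```

```bash
cat >> h.py <<'E'
def balls():
    im,d=robot.read_camera('top'); m=robot.camera_model('top');g=im.astype(int).max(2)
    n,l,st,c=cv2.connectedComponentsWithStats((g<45).astype(np.uint8))
    for i in range(1,n):
        w=world(m,c[i],.031)[:2]-C; r=np.hypot(*w)
        if st[i,4]>25 and r<.15: print(st[i,4],'r',r.round(3),'ang',np.degrees(np.arctan2(w[1],w[0])).round(1))
    return im
E
python3 - <<'E'
from h import *
stat(); balls(); s=robot.read_state(); print(s['tool_pos']); rows([])
E
```

```text
t 13.88 phi 76.2 r 0.0957 z 0.085 Ftan(ccw) -1.04 Frad -0.09 Fz 0.0 q6 -2.45
64 r 0.123 ang -75.3
77 r 0.121 ang 163.7
[0.46692945 0.19981189 0.08489077]
t 13.93 pos [0.4669 0.1998 0.0849] h 157.7 tilt z [ 6.e-04  1.e-04 -1.e+00] F [-0.9  0.2  0.2] q [ 0.3   0.    1.9  -0.    1.24 -2.45]
```

```bash
python3 - <<'E'
from h import *
chain([.4669,.1998,.0849,157.7],[P(76,.055),P(75),P(74),P(69),P(62),P(55),P(48),P(41),P(34),P(27),P(20),P(13)]+[P(13-4*k) for k in range(1,7)])
E
```

```text
[0.0006, -0.0005, 0.0299, 0, 0, 0, 0,
 0.0003, -0.0022, 0.0549, 0, 0, 0, 0,
 0.0001, -0.0038, 0.0549, 0, 0, 0, 0,
 -0.0004, -0.0121, 0.0549, 0, 0, 0, 0,
 0, -0.0237, 0.0549, 0, 0, 0.1, 0,
 0.0019, -0.0351, 0.0549, 0, 0, 0.22, 0,
 0.0051, -0.0463, 0.0549, 0, 0, 0.34, 0,
 0.0097, -0.0569, 0.0549, 0, 0, 0.47, 0,
 0.0155, -0.067, 0.0549, 0, 0, 0.59, 0,
 0.0225, -0.0762, 0.0549, 0, 0, 0.71, 0,
 0.0306, -0.0845, 0.0549, 0, 0, 0.83, 0,
 0.0397, -0.0918, 0.0549, 0, 0, 0.95, 0]
[0.0002, -0.0066, 0, 0, 0, 0.07, 0,
 0.0009, -0.0132, 0, 0, 0, 0.14, 0,
 0.0021, -0.0198, 0, 0, 0, 0.21, 0,
 0.0037, -0.0262, 0, 0, 0, 0.28, 0,
 0.0057, -0.0325, 0, 0, 0, 0.35, 0,
 0.0082, -0.0386, 0, 0, 0, 0.42, 0]
```

Emit:
move_arm --deltas '[0.0006,-0.0005,0.03,0,0,0,0,0.0003,-0.002,0.055,0,0,0,0,0,-0.004,0.055,0,0,0,0,0,-0.012,0.055,0,0,0,0,0,-0.0237,0.055,0,0,0.1,0,0.002,-0.035,0.055,0,0,0.22,0,0.005,-0.0463,0.055,0,0,0.34,0,0.0097,-0.057,0.055,0,0,0.47,0,0.0155,-0.067,0.055,0,0,0.59,0,0.0225,-0.0762,0.055,0,0,0.71,0,0.0306,-0.0845,0.055,0,0,0.83,0,0.04,-0.092,0.055,0,0,0.95,0]'

```text
t: 15.42
tool_pos: [0.539, 0.1287, 0.032]
orientation: [-0.358, 3.116, 0.002]
force: [1.2, 4.7, -0.5]
opening: 0.0004
gripper_force: 1.8
```

Emit:
move_arm --deltas '[0,-0.0066,0,0,0,0.07,0,0.001,-0.0132,0,0,0,0.14,0,0.002,-0.02,0,0,0,0.21,0]'

```text
t: 15.8
tool_pos: [0.5418, 0.1086, 0.0321]
orientation: [-0.032, 3.136, 0.002]
force: [1.9, 4.3, -0.6]
opening: 0.0008
gripper_force: 1.5
```

```bash
python3 - <<'E'
from h import *
stat(); im=balls(); save(cv2.resize(im[190:280,270:390],None,fx=5,fy=5,interpolation=cv2.INTER_CUBIC),'c2.png')
chain(P(1),[P(1-4*k) for k in range(1,4)]+[P(-11-3*k) for k in range(1,16)],3)
E
```

```text
t 15.8 phi 1.0 r 0.0976 z 0.0321 Ftan(ccw) 4.27 Frad 1.94 Fz -0.6 q6 -1.49
673 r 0.145 ang 28.7
50 r 0.13 ang -42.0
80 r 0.122 ang 109.0
[0.0002, -0.0066, 0, 0, 0, 0.07, 0,
 0.0009, -0.0132, 0, 0, 0, 0.14, 0,
 0.0021, -0.0198, 0, 0, 0, 0.21, 0]
[0.0001, -0.005, 0, 0, 0, 0.05, 0,
 0.0005, -0.0099, 0, 0, 0, 0.1, 0,
 0.0012, -0.0149, 0, 0, 0, 0.16, 0]
[0.0001, -0.005, 0, 0, 0, 0.05, 0,
 0.0005, -0.0099, 0, 0, 0, 0.1, 0,
 0.0012, -0.0149, 0, 0, 0, 0.16, 0]
[0.0001, -0.005, 0, 0, 0, 0.05, 0,
 0.0005, -0.0099, 0, 0, 0, 0.1, 0,
 0.0012, -0.0149, 0, 0, 0, 0.16, 0]
[0.0001, -0.005, 0, 0, 0, 0.05, 0,
 0.0005, -0.0099, 0, 0, 0, 0.1, 0,
 0.0012, -0.0149, 0, 0, 0, 0.16, 0]
[0.0001, -0.005, 0, 0, 0, 0.05, 0,
 0.0005, -0.0099, 0, 0, 0, 0.1, 0,
 0.0012, -0.0149, 0, 0, 0, 0.16, 0]
```

View pics/c2.png

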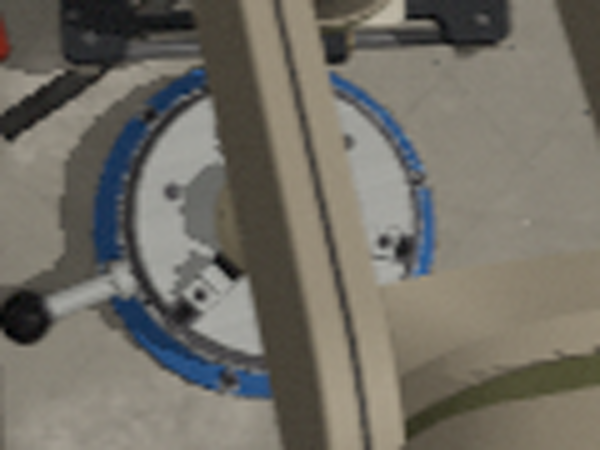

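The picture shows the robot's forearm across the plug; one jaw at (205,290) is well inward, with its ball at (20,315). I'll push on in small steps and watch the tangential force.

Emit:
move_arm --deltas '[0,-0.0066,0,0,0,0.07,0,0.001,-0.0132,0,0,0,0.14,0,0.002,-0.02,0,0,0,0.21,0]'

```text
t: 16.23
tool_pos: [0.5402, 0.0885, 0.032]
orientation: [0.295, 3.123, 0.002]
force: [3.1, 2.3, 0.3]
opening: 0.0002
gripper_force: 1.7
```

Emit:
move_arm --deltas '[0,-0.005,0,0,0,0.05,0,0.0005,-0.01,0,0,0,0.1,0,0.0012,-0.015,0,0,0,0.16,0]'

```text
t: 16.6
tool_pos: [0.5363, 0.0737, 0.032]
orientation: [0.542, 3.089, 0.002]
force: [4.2, 2.0, -0.2]
opening: 0.0006
gripper_force: 1.6
```

Emit:
move_arm --deltas '[0,-0.005,0,0,0,0.05,0,0.0005,-0.01,0,0,0,0.1,0,0.0012,-0.015,0,0,0,0.16,0]'

```text
t: 16.98
tool_pos: [0.5302, 0.0598, 0.032]
orientation: [0.788, 3.036, 0.002]
force: [3.9, 2.0, -0.2]
opening: 0.0004
gripper_force: 1.6
```

```bash
python3 -c "
from h import *
stat()"
```

```text
t 16.98 phi -28.7 r 0.0981 z 0.032 Ftan(ccw) 3.67 Frad 2.46 Fz -0.2 q6 -1.05
```

Emit:
move_arm --deltas '[0,-0.005,0,0,0,0.05,0,0.0005,-0.01,0,0,0,0.1,0,0.0012,-0.015,0,0,0,0.16,0]'

```text
t: 17.35
tool_pos: [0.5219, 0.0472, 0.032]
orientation: [1.028, 2.963, 0.003]
force: [4.2, 0.5, -0.0]
opening: 0.0006
gripper_force: 1.6
```

Emit:
move_arm --deltas '[0,-0.005,0,0,0,0.05,0,0.0005,-0.01,0,0,0,0.1,0,0.0012,-0.015,0,0,0,0.16,0]'

```text
t: 17.73
tool_pos: [0.5117, 0.036, 0.0321]
orientation: [1.261, 2.871, 0.003]
force: [4.5, -0.2, -0.2]
opening: 0.001
gripper_force: 1.7
```

```bash
python3 -c "
from h import *
stat()"
```

```text
t 17.73 phi -46.4 r 0.0979 z 0.0321 Ftan(ccw) 3.16 Frad 3.25 Fz -0.2 q6 -0.77
```

Emit:
move_arm --deltas '[0,-0.005,0,0,0,0.05,0,0.0005,-0.01,0,0,0,0.1,0,0.0012,-0.015,0,0,0,0.16,0]'

```text
t: 18.1
tool_pos: [0.4998, 0.0265, 0.0321]
orientation: [1.487, 2.761, 0.003]
force: [4.5, -1.4, 0.7]
opening: 0.0007
gripper_force: 1.7
```

Emit:
move_arm --deltas '[0,-0.005,0,0,0,0.05,0,0.0005,-0.01,0,0,0,0.1,0,0.0012,-0.015,0,0,0,0.16,0]'

```text
t: 18.48
tool_pos: [0.4866, 0.0191, 0.032]
orientation: [1.703, 2.634, 0.003]
force: [4.0, -2.0, 1.6]
opening: 0.0003
gripper_force: 1.7
```

```bash
python3 - <<'E'
from h import *
stat()
chain(P(-65),[P(-62,.04),P(-58,.085)]+[P(-58+11*k,.085) for k in range(1,11)]+[P(63,.085)]+[P(74,.085)]*4)
E
```

```text
t 18.48 phi -64.2 r 0.0975 z 0.032 Ftan(ccw) 2.71 Frad 3.5 Fz 1.6 q6 -0.49
[0.0001, 0.005, -0.01, 0, 0, -0.05, 0,
 0.0007, 0.0116, -0.055, 0, 0, -0.12, 0,
 0.0046, 0.0294, -0.055, 0, 0, -0.31, 0,
 0.0119, 0.0461, -0.055, 0, 0, -0.51, 0,
 0.0222, 0.0611, -0.055, 0, 0, -0.7, 0,
 0.0352, 0.0738, -0.055, 0, 0, -0.89, 0,
 0.0504, 0.0839, -0.055, 0, 0, -1.08, 0,
 0.0672, 0.0908, -0.055, 0, 0, -1.27, 0,
 0.0851, 0.0945, -0.055, 0, 0, -1.47, 0,
 0.1033, 0.0946, -0.055, 0, 0, -1.66, 0,
 0.1212, 0.0913, -0.055, 0, 0, -1.85, 0,
 0.1381, 0.0846, -0.055, 0, 0, -2.04, 0]
[0.0017, 0.0181, 0, 0, 0, -0.19, 0,
 0.0069, 0.0356, 0, 0, 0, -0.27, 0,
 0.0069, 0.0356, 0, 0, 0, -0.27, 0,
 0.0069, 0.0356, 0, 0, 0, -0.27, 0,
 0.0069, 0.0356, 0, 0, 0, -0.27, 0]
```

Emit:
move_arm --deltas '[0,0.005,-0.01,0,0,-0.05,0,0.0007,0.0116,-0.055,0,0,-0.12,0,0.0046,0.0294,-0.055,0,0,-0.3,0,0.012,0.046,-0.055,0,0,-0.48,0,0.022,0.061,-0.055,0,0,-0.66,0,0.035,0.074,-0.055,0,0,-0.84,0,0.05,0.084,-0.055,0,0,-1.02,0,0.067,0.091,-0.055,0,0,-1.2,0,0.085,0.0945,-0.055,0,0,-1.38,0,0.103,0.0946,-0.055,0,0,-1.56,0,0.121,0.091,-0.055,0,0,-1.74,0,0.138,0.0846,-0.055,0,0,-1.92,0]'

```text
t: 19.98
tool_pos: [0.5049, 0.1811, 0.0861]
orientation: [-1.194, 2.904, -0.001]
force: [-0.6, -0.3, 0.3]
opening: 0.0003
gripper_force: 0.0
```

Emit:
move_arm --deltas '[0.003,0.018,0,0,0,-0.18,0,0.011,0.0346,0,0,0,-0.36,0,0.011,0.0346,0,0,0,-0.36,0,0.011,0.0346,0,0,0,-0.36,0,0.011,0.0346,0,0,0,-0.36,0]'

```text
t: 20.6
tool_pos: [0.4729, 0.1973, 0.085]
orientation: [-1.682, 2.652, -0.001]
force: [0.9, -0.0, -0.7]
opening: 0.0003
gripper_force: 0.0
```

```bash
python3 - <<'E'
from h import *
stat(); im=balls(); save(cv2.resize(im[190:280,270:390],None,fx=5,fy=5,interpolation=cv2.INTER_CUBIC),'c3.png'); rows([])
E
```

```text
t 20.6 phi 72.4 r 0.0949 z 0.085 Ftan(ccw) -0.9 Frad 0.25 Fz -0.7 q6 -2.41
65 r 0.124 ang -77.0
73 r 0.121 ang 161.6
t 20.65 pos [0.4727 0.1973 0.0849] h 154.8 tilt z [ 4.e-04 -0.e+00 -1.e+00] F [-0.7  0.4  0.5] q [ 0.3   0.01  1.88 -0.    1.24 -2.41]
```

View pics/c3.png

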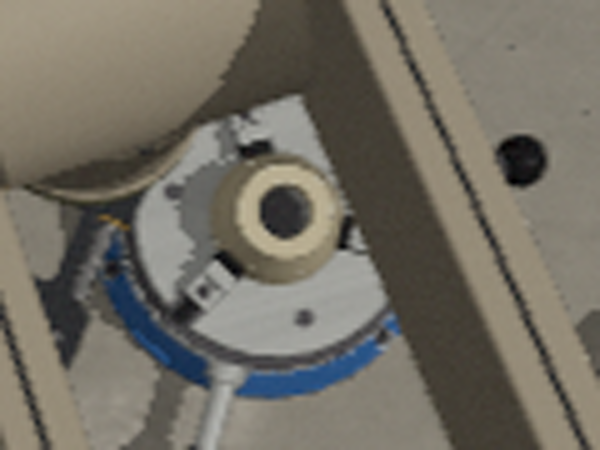

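The plug is now centred between the jaws at (280,210), with their pads about touching it. The next arm is at about 42°. I'll descend and push gently.

```bash
python3 - <<'E'
from h import *
Q=lambda a,z=.030:P(a,z,hmax=154.8)
chain([.4727,.1973,.0849,154.8],[Q(73,.055),Q(73),Q(73),Q(68),Q(63),Q(60),Q(57),Q(54)])
chain(Q(54),[Q(54-2.5*k) for k in range(1,4)])
E
```

```text
[-0.0001, 0.0008, 0.0299, 0, 0, 0, 0,
 -0.0001, 0.0008, 0.0549, 0, 0, 0, 0,
 -0.0001, 0.0008, 0.0549, 0, 0, 0, 0,
 -0.0009, -0.0074, 0.0549, 0, 0, 0, 0,
 -0.001, -0.0157, 0.0549, 0, 0, 0.03, 0,
 -0.0007, -0.0207, 0.0549, 0, 0, 0.08, 0,
 -0.0002, -0.0256, 0.0549, 0, 0, 0.14, 0,
 0.0006, -0.0305, 0.0549, 0, 0, 0.19, 0]
[0.0001, -0.0041, 0, 0, 0, 0.04, 0,
 0.0004, -0.0083, 0, 0, 0, 0.09, 0,
 0.0008, -0.0124, 0, 0, 0, 0.13, 0]
```

Emit:
move_arm --deltas '[0,0.001,0.03,0,0,0,0,0,0.001,0.055,0,0,0,0,0,0.001,0.055,0,0,0,0,-0.001,-0.0074,0.055,0,0,0,0,-0.001,-0.0157,0.055,0,0,0.03,0,-0.0007,-0.0207,0.055,0,0,0.08,0,0,-0.0256,0.055,0,0,0.14,0,0.0006,-0.0305,0.055,0,0,0.19,0]'

```text
t: 21.65
tool_pos: [0.501, 0.184, 0.0309]
orientation: [-1.421, 2.799, -0.001]
force: [0.1, 0.3, 0.1]
opening: 0.0005
gripper_force: 0.0
```

Emit:
move_arm --deltas '[0,-0.004,0,0,0,0.04,0,0.0004,-0.008,0,0,0,0.09,0,0.0008,-0.0124,0,0,0,0.13,0]'

```text
t: 22.02
tool_pos: [0.51, 0.1767, 0.0306]
orientation: [-1.238, 2.885, 0.001]
force: [-0.1, 4.0, 2.2]
opening: 0.0005
gripper_force: 1.9
```

```bash
python3 -c "
from h import *
stat()"
```

```text
t 22.02 phi 46.7 r 0.096 z 0.0306 Ftan(ccw) 2.86 Frad 2.83 Fz 2.2 q6 -2.14
```

Emit:
move_arm --deltas '[0,-0.004,0,0,0,0.04,0,0.0004,-0.008,0,0,0,0.09,0,0.0008,-0.0124,0,0,0,0.13,0]'

```text
t: 22.4
tool_pos: [0.5182, 0.1672, 0.0302]
orientation: [-1.048, 2.96, 0.0]
force: [0.2, 3.9, 3.8]
opening: 0.0008
gripper_force: 1.9
```

```bash
python3 -c "
from h import *
stat()"
```

```text
t 22.4 phi 39.2 r 0.0954 z 0.0302 Ftan(ccw) 2.85 Frad 2.6 Fz 3.8 q6 -2.03
```

Emit:
move_arm --deltas '[0,-0.004,0,0,0,0.04,0,0.0004,-0.008,0,0,0,0.09,0,0.0008,-0.0124,0,0,0,0.13,0]'

```text
t: 22.78
tool_pos: [0.5249, 0.1568, 0.0297]
orientation: [-0.854, 3.023, -0.0]
force: [0.6, 4.1, 4.1]
opening: 0.0007
gripper_force: 1.8
```

```bash
python3 -c "
from h import *
stat()"
```

```text
t 22.77 phi 31.7 r 0.0949 z 0.0297 Ftan(ccw) 3.14 Frad 2.63 Fz 4.1 q6 -1.92
```

Emit:
move_arm --deltas '[0,-0.004,-0.001,0,0,0.04,0,0.0004,-0.008,-0.0015,0,0,0.09,0,0.0008,-0.0124,-0.002,0,0,0.13,0]'

```text
t: 23.15
tool_pos: [0.5298, 0.1456, 0.031]
orientation: [0.656, -3.071, -0.0]
force: [0.0, 3.7, -1.5]
opening: 0.0008
gripper_force: 1.5
```

```bash
python3 -c "
from h import *
stat()"
```

```text
t 23.15 phi 24.3 r 0.0939 z 0.031 Ftan(ccw) 3.39 Frad 1.55 Fz -1.5 q6 -1.82
```

Emit:
move_arm --deltas '[0,-0.004,0,0,0,0.04,0,0.0004,-0.008,0,0,0,0.09,0]'

```text
t: 23.4
tool_pos: [0.533, 0.1382, 0.0312]
orientation: [0.517, -3.098, 0.0]
force: [-0.0, 3.5, -1.2]
opening: 0.0007
gripper_force: 1.5
```

```bash
python3 -c "
from h import *
stat()"
```

```text
t 23.4 phi 19.4 r 0.0941 z 0.0312 Ftan(ccw) 3.27 Frad 1.14 Fz -1.2 q6 -1.74
```

Emit:
move_arm --deltas '[0,-0.004,0,0,0,0.04,0,0.0004,-0.008,0,0,0,0.09,0]'

```text
t: 23.65
tool_pos: [0.5355, 0.1306, 0.0315]
orientation: [0.377, -3.119, 0.0]
force: [0.8, 3.6, -0.9]
opening: 0.0006
gripper_force: 1.5
```

Emit:
move_arm --deltas '[0,-0.004,0,0,0,0.04,0,0.0004,-0.008,0,0,0,0.09,0]'

```text
t: 23.9
tool_pos: [0.5374, 0.1229, 0.0317]
orientation: [-0.237, 3.132, 0.0]
force: [1.7, 3.7, -0.2]
opening: 0.0005
gripper_force: 1.8
```

```bash
python3 -c "
from h import *
stat()"
```

```text
t 23.9 phi 9.7 r 0.0945 z 0.0317 Ftan(ccw) 3.35 Frad 2.33 Fz -0.2 q6 -1.59
```

Emit:
move_arm --deltas '[0,-0.004,0,0,0,0.04,0,0.0004,-0.008,0,0,0,0.09,0]'

```text
t: 24.15
tool_pos: [0.5385, 0.115, 0.032]
orientation: [-0.096, 3.139, 0.001]
force: [1.8, 5.0, -0.5]
opening: 0.0005
gripper_force: 2.2
```

```bash
python3 -c "
from h import *
stat()"
```

```text
t 24.15 phi 4.9 r 0.0946 z 0.032 Ftan(ccw) 4.79 Frad 2.23 Fz -0.5 q6 -1.51
```

Bite is starting (4.8 N). I'll take smaller steps.

Emit:
move_arm --deltas '[0,-0.003,0,0,0,0.03,0,0,-0.005,0,0,0,0.05,0]'

```text
t: 24.4
tool_pos: [0.5388, 0.1101, 0.032]
orientation: [-0.018, 3.14, 0.001]
force: [2.3, 5.1, 0.1]
opening: 0.0004
gripper_force: 2.4
```

```bash
python3 -c "
from h import *
stat()"
```

```text
t 24.4 phi 1.9 r 0.0947 z 0.032 Ftan(ccw) 5.05 Frad 2.45 Fz 0.1 q6 -1.47
```

Emit:
move_arm --deltas '[0,-0.0025,0,0,0,0.025,0,0,-0.004,0,0,0,0.04,0]'

```text
t: 24.65
tool_pos: [0.539, 0.1062, 0.032]
orientation: [0.044, 3.14, 0.001]
force: [2.1, 5.1, -1.9]
opening: 0.0007
gripper_force: 2.6
```

```bash
python3 -c "
from h import *
stat()"
```

```text
t 24.65 phi -0.4 r 0.0948 z 0.032 Ftan(ccw) 5.15 Frad 2.09 Fz -1.9 q6 -1.44
```

Emit:
move_arm --deltas '[0,-0.0025,0,0,0,0.025,0,0,-0.005,0,0,0,0.05,0]'

```text
t: 24.9
tool_pos: [0.5389, 0.1014, 0.032]
orientation: [0.123, 3.138, 0.002]
force: [2.3, 6.6, -1.0]
opening: 0.001
gripper_force: 2.9
```

Emit:
move_arm --deltas '[0,-0.0025,0,0,0,0.025,0,0.0002,-0.004,0,0,0,0.04,0]'

```text
t: 25.15
tool_pos: [0.5386, 0.0975, 0.0321]
orientation: [0.185, 3.134, 0.002]
force: [3.4, 6.5, -1.6]
opening: 0.0007
gripper_force: 3.0
```

```bash
python3 -c "
from h import *
stat()"
```

```text
t 25.15 phi -5.7 r 0.0949 z 0.0321 Ftan(ccw) 6.79 Frad 2.7 Fz -1.6 q6 -1.37
```

Emit:
move_arm --deltas '[0,-0.0025,0,0,0,0.025,0,0.0002,-0.005,0,0,0,0.05,0]'

```text
t: 25.4
tool_pos: [0.538, 0.0928, 0.0322]
orientation: [0.264, 3.128, 0.002]
force: [4.3, 7.7, -1.6]
opening: 0.0003
gripper_force: 3.3
```

Emit:
move_arm --deltas '[0,-0.0025,0,0,0,0.025,0,0.0002,-0.004,0,0,0,0.04,0]'

```text
t: 25.65
tool_pos: [0.5373, 0.0889, 0.0323]
orientation: [0.326, 3.122, 0.003]
force: [4.8, 8.0, -1.3]
opening: 0.0005
gripper_force: 3.5
```

```bash
python3 -c "
from h import *
stat()"
```

```text
t 25.65 phi -10.9 r 0.0948 z 0.0323 Ftan(ccw) 8.78 Frad 3.14 Fz -1.3 q6 -1.29
```

Emit:
move_arm --deltas '[0,-0.0015,0,0,0,0.015,0,0,-0.003,0,0,0,0.03,0,0,-0.003,0,0,0,0.03,0]'

```text
t: 26.02
tool_pos: [0.5367, 0.086, 0.0323]
orientation: [0.372, 3.117, 0.003]
force: [5.0, 7.1, -0.8]
opening: 0.0002
gripper_force: 3.4
```

```bash
python3 - <<'E'
from h import *
stat()
rows([P(-7,.032),P(-7,.1),P(-17,.1),P(-27,.1),P(-37,.1),P(-40,.1,.07),P(-40,.1,.05),P(-40,.078,.05)])
E
```

```text
t 26.02 phi -12.7 r 0.0949 z 0.0323 Ftan(ccw) 8.03 Frad 3.35 Fz -0.8 q6 -1.27
t 26.02 pos [0.5367 0.086  0.0323] h 76.4 tilt z [ 0.0029  0.0014 -1.    ] F [ 5.   7.1 -0.8] q [ 0.06  0.17  1.83  0.    1.14 -1.27]
0.0005,0.0095,0.0004,0,0,-0.116,0,
0.0003,0.0096,-0.0676,0,0,-0.116,0,
-0.0001,-0.0069,-0.0677,0,0,0.059,0,
0.0023,-0.0233,-0.0677,0,0,0.233,0,
0.0075,-0.039,-0.0678,0,0,0.408,0,
0.032,-0.0324,-0.0678,0,0,0.46,0,
0.0499,-0.0236,-0.0678,0,0,0.46,0,
0.05,-0.0236,-0.0458,0,0,0.46,0
```

Emit:
move_arm --deltas '[0,0.01,0,0,0,0,0,0,0.01,-0.04,0,0,0,0,0,0.01,-0.068,0,0,0,0,0,-0.007,-0.068,0,0,0.06,0,0.002,-0.023,-0.068,0,0,0.23,0,0.0075,-0.039,-0.068,0,0,0.4,0,0.025,-0.036,-0.068,0,0,0.46,0,0.04,-0.028,-0.068,0,0,0.46,0,0.04,-0.028,-0.068,0,0,0.46,0,0.04,-0.028,-0.068,0,0,0.46,0]'

```text
t: 27.28
tool_pos: [0.4902, 0.0675, 0.0996]
orientation: [1.071, 2.953, -0.0]
force: [-0.2, -0.7, -0.3]
opening: 0.0002
gripper_force: 0.0
```

```bash
python3 - <<'E'
from h import *
stat(); im,d=robot.read_camera('wrist'); save(im,'w2.png')
rows([P(-40,.078,.05),P(-40,.078,.040)])
E
```

```text
t 27.27 phi -40.6 r 0.0606 z 0.0996 Ftan(ccw) -0.69 Frad 0.3 Fz -0.3 q6 -0.84
t 27.32 pos [0.4903 0.0674 0.0996] h 50.1 tilt z [ 3.e-04 -3.e-04 -1.e+00] F [ 0.3 -0.5 -0.3] q [ 0.03 -0.05  1.92 -0.    1.27 -0.84]
0.0107,0.0006,0.0216,0,0,0.002,0,
0.0207,0.0006,0.0216,0,0,0.002,0
```

View pics/w2.png

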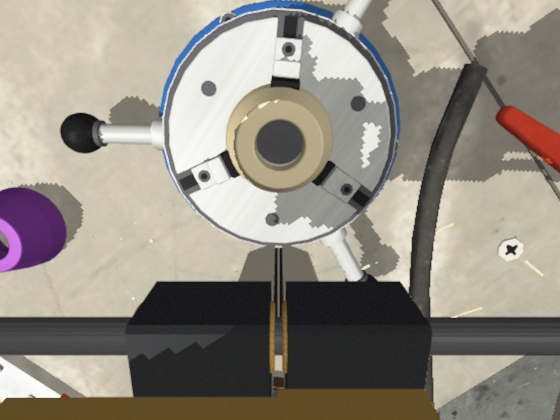

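The wrist view shows the plug at (280,142), with all three pads on it and level. The fingers (280,260) point straight at it between two jaws, opposite the third.

Emit:
move_arm --deltas '[0.005,0.0005,0.01,0,0,0,0,0.01,0.0005,0.021,0,0,0,0,0.015,0.0005,0.021,0,0,0,0,0.02,0.0005,0.021,0,0,0,0,0.022,0.0005,0.021,0,0,0,0,0.022,0.0005,0.021,0,0,0,0]'

```text
t: 28.08
tool_pos: [0.4737, 0.0821, 0.0791]
orientation: [1.072, 2.952, 0.0]
force: [0.1, 0.0, 1.1]
opening: 0.0005
gripper_force: 0.0
```

Emit:
move_arm --deltas '[0.001,0,0,0,0,0,0,0.002,0,0,0,0,0,0,0.002,0,0,0,0,0,0]'

```text
t: 28.45
tool_pos: [0.4721, 0.0831, 0.0788]
orientation: [1.072, 2.952, 0.0]
force: [0.8, -0.8, -0.6]
opening: 0.0005
gripper_force: 0.5
```

Emit:
move_arm --deltas '[0.001,0,0,0,0,0,0,0.0015,0,0,0,0,0,0,0.0015,0,0,0,0,0,0]'

```text
t: 28.82
tool_pos: [0.4717, 0.0835, 0.079]
orientation: [1.072, 2.95, -0.001]
force: [4.8, -4.7, -1.1]
opening: 0.0006
gripper_force: 2.8
```

```bash
python3 -c "
from h import *
stat()"
```

```text
t 28.82 phi -40.3 r 0.0361 z 0.079 Ftan(ccw) -0.48 Frad 6.75 Fz -1.1 q6 -0.8
```

Emit:
move_arm --deltas '[0.0005,0,0,0,0,0,0,0.001,0,0,0,0,0,0,0.001,0,0,0,0,0,0]'

```text
t: 29.2
tool_pos: [0.4716, 0.0837, 0.0792]
orientation: [1.072, 2.949, -0.001]
force: [6.5, -6.8, -2.3]
opening: 0.0006
gripper_force: 4.2
```

```bash
python3 -c "
from h import *
stat()"
```

```text
t 29.2 phi -40.2 r 0.0359 z 0.0792 Ftan(ccw) -1.01 Frad 9.4 Fz -2.3 q6 -0.8
```

About 3.5 N per mm, so another 2 mm brings it to about 15 N.

Emit:
move_arm --deltas '[0.0007,0,0,0,0,0,0,0.0014,0,0,0,0,0,0,0.002,0,0,0,0,0,0,0.002,0,0,0,0,0,0,0.002,0,0,0,0,0,0,0.002,0,0,0,0,0,0]'

```text
t: 29.95
tool_pos: [0.4713, 0.0841, 0.0797]
orientation: [1.071, 2.946, -0.002]
force: [12.9, -11.7, -4.4]
opening: 0.0008
gripper_force: 7.0
```

```bash
python3 -c "
from h import *
stat()"
```

```text
t 29.95 phi -40.1 r 0.0355 z 0.0797 Ftan(ccw) -0.65 Frad 17.43 Fz -4.4 q6 -0.8
```

17 N is held. I'll let go now: back off, then rise.

Emit:
move_arm --deltas '[-0.002,0,0,0,0,0,0,-0.005,0,0,0,0,0,0,-0.015,0,0,0,0,0,0,-0.03,0,-0.01,0,0,0,0,-0.04,0,-0.05,0,0,0,0,-0.04,0,-0.1,0,0,0,0,-0.04,0,-0.14,0,0,0,0,-0.04,0,-0.14,0,0,0,0]'

```text
t: 30.95
tool_pos: [0.5021, 0.06, 0.2237]
orientation: [1.071, 2.946, 0.005]
force: [0.0, 0.1, 0.0]
opening: 0.0006
gripper_force: 0.0
```

```bash
python3 - <<'E'
from h import *
stat(); im,d=robot.read_camera('wrist'); save(im,'w3.png')
E
```

```text
t 30.95 phi -39.0 r 0.0745 z 0.2237 Ftan(ccw) 0.14 Frad -0.05 Fz 0.0 q6 -0.86
```

View pics/w3.png

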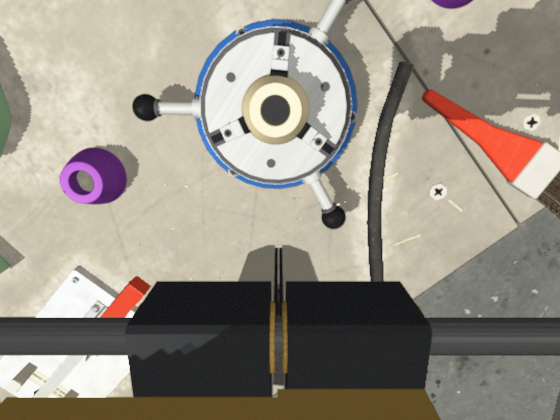

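The plug is still centred in the jaws at (276,109) and level, and the fingers are clear of everything. I'll hand the job in.

```bash
python3 -c "
from plant import robot
print(robot.close_job())"
```

```text
the job is handed in; nothing more can be done
None
```

The job is handed in at about 31 s: the chuck was wound until an arm pushed back with about 8–9 N, the plug stayed put under a sideways push of about 17 N, and the last picture shows it level and in the middle with the robot clear; the judge gave no result back.

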